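Restock the slanted carton chutes

TASK

Restock the three slanted feeder chutes: put each of the four packs, crosswise (its longer horizontal side across the chute) and the same way up as it stands now, into the narrowest chute that it fits between the walls, and let it slide down until it rests flat on the chute floor against the front stop. The two packs held with a rubber band share the middle-width chute: the started one, with a bare strip of tablets on top, must be in front at the stop so that it is used up first, and the full one rests right behind it. Leave the calculator and the roll of tape where they are.

Things in the scene. Friction and masses are not known exactly. Their poses are not given: they have to be found in the camera images.
- tablet_carton: upright white and dark blue tablet carton, 45 x 61 x 75 mm (x, y, z), the tallest of the four packs, 0.1 kg; origin at the centre of its underside. Goes into the narrow chute with its 61 mm side (y) across
- started_pack: Started pack: flat white pack with a rubber band and a bare strip of green tablets on top. Body 45 x 83 x 24 mm (x, y, z); the strip reaches 37 mm but is no obstacle; 0.09 kg; origin at the centre of its underside. Goes into the medium chute, 83 mm side (y) across, in front at the stop.
- full_pack: Full pack: flat plain white pack with a rubber band, no strip on top, 45 x 83 x 24 mm (x, y, z), 0.09 kg; origin at the centre of its underside. Goes into the medium chute, 83 mm side (y) across, behind the started pack and touching it.
- ointment_carton: long slim white and teal ointment carton, lying, 99 x 31 x 26 mm (x, y, z), 0.045 kg; origin at the centre of its underside. Goes into the wide chute with its 99 mm side (x) across
- narrow_chute: Fixed grey slanted chute, the narrowest: 77 mm clear between its 34 mm side walls, open above and at the upper end. Origin under its centre, on the table. Slick floor, 155 mm long, rises 18 deg towards own +x: top at z 22 mm at the stop (x -73.7), 70 mm at the upper end (x +73.7); y runs across. Stop: two 52 mm tabs, 32 mm gap, facing the robot. Packs slide down by themselves.
- medium_chute: Fixed grey slanted chute, the middle in width: 99 mm clear between its 24 mm side walls, open above and at the upper end. Origin under its centre, on the table. Slick floor, 155 mm long, rises 18 deg towards own +x: top at z 22 mm at the stop (x -73.7), 70 mm at the upper end (x +73.7); y runs across. Stop: two 24 mm tabs, 32 mm gap, facing the robot. Packs slide down by themselves.
- wide_chute: Fixed grey slanted chute, the widest: 115 mm clear between its 24 mm side walls, open above and at the upper end. Origin under its centre, on the table. Slick floor, 155 mm long, rises 18 deg towards own +x: top at z 22 mm at the stop (x -73.7), 70 mm at the upper end (x +73.7); y runs across. Stop: two 24 mm tabs, 32 mm gap, facing the robot. Packs slide down by themselves.
- calculator: grey pocket calculator lying flat, 118 x 72 x 15 mm, a bystander to be left alone; origin at the centre of its underside
- tape_roll: roll of brown packing tape lying flat, 93 mm across, 51 mm high, a bystander to be left alone; origin at the centre of its underside
Things that resemble listed ones, but are neither listed nor needed, are in the scene too. Leave any brown or red look-alike of the ointment_carton alone.

How it is judged:
By the outcome, as a careful person would: the job done as asked, in the order asked, and still so for the second after the job is handed in, with the robot touching nothing.
It also fails if it takes over 96 s, if anything falls off the work surface, if the arm or the gripper's body presses on something with over 40 N, if the wrist force passes 120 N, or if a joint passes its speed limit or range.

ROBOT

A 6-joint arm with a two-finger parallel gripper is mounted at the origin on the work surface; the furniture and walls round the work are solid. World frame = base frame: x ahead of the robot, y to its left, z up, the work surface at z = 0. Lengths are in m, angles in degrees, forces in N, time in s.
With the tool pointing down it reaches from about 0.4 to 0.825 m from the base axis. Payload 7 kg.
Tool frame: the origin (TCP) lies midway between the tips of the shut fingers; the grasp point (between the pads) lies 19 mm behind it; z points along the fingers, y is the line along which they close (so a half turn about z gives the same grasp; the last joint's range is limited). The gripper opens to 88 mm and grips with 3 to 60 N. Pads are 19 mm wide; open, the fingers measure 130 mm over their backs; the gripper's body (78 mm by 193 mm) begins 47 mm behind the grasp point.
Start: joints at [89.616, 20.546, 0.682, 0, -70.136, -16.507], TCP at [0.196, 0.646, 0.227] pointing down, gripper open.
Joint ranges: [-176.03, 176.03], [-82.01, 121.73], [-58.28, 71.71], [-173.87, 95.51], [-174.79, -0.11], [-173.66, 173.66]. Speed limits (degrees/s): [136.94, 136.94, 172.46, 180, 180, 180].

INTERFACE

Orientations are given as [roll, pitch, yaw] about the fixed x, y, z axes, in that order (R = Rz(yaw) Ry(pitch) Rx(roll)).
In Python, from plant import ctrl gives the robot as it stands. The module is installed in compiled form; this text tells all that it offers.
- The arm moves only by the tool send_rows, never from a script. Its argument "plan" is a list that holds one entry, the list of rows, each a list of 6 numbers: the shift along the tool's x, y, z in a scale on which 1.0 is 60 cm, then the turn, a rotation vector about the tool's x, y, z in fractions of the full range, 1 being 120 degrees. A call has 1 to 8 rows; each row is the pose to reach, as a shift and turn from the pose commanded when the call began, along the tool's axes at that moment; what a row does not reach only later rows make up. A row lasts 1/12 s, in which the tool goes at most 41.7 mm and 7.16 degrees, less where a joint would pass 70% of its speed; a pose out of reach is approached as far as the arm can. Shift and turn numbers lie between -1 and 1, and a call with a number outside is refused. A call with a gripper value outside its range is refused whole. "fingers" is the opening, from 0 (shut) to 1 (fully open), set as the call begins (left out, the last holds). The fingers move at their own pace and stop on an object; the grip force is fixed at half the most. Time passes only in rows, so rows that repeat a pose let the fingers close. It gives the time, the measured TCP pose, the force, the opening and the grip force at its end, in the units of the state.
- ctrl.get_obs(): the state, without advancing time (a new reading comes with each control period).
- ctrl.snapshot(name): name is "scene" or "top" or "wrist"; returns a dict with "img" (384x512x3 uint8, red, green, blue), "K" (3x3 intrinsics, pixels), "k1" (the pictures are not rectified: a ray, as slopes to the right and down, at radius r is drawn at 1 + k1 r^2 times it, then the intrinsics apply), "pose" (4x4, takes a point from camera to world coordinates). Camera axes: x right, y down, z forward; pixel columns grow to the right and rows downward; lengths in m; the calibration is good to about 2 mm. A picture is of the moment at which its call begins. There is no depth.
- ctrl.close_job(): hands the job in; it is judged then, once.
The state is a dict: "clock": time; "joint_pos": joint angles; "qvel": joint speeds; "tau": joint torques, N m; "tool_pos": TCP position; "orientation": TCP orientation; "force": force on the tool from outside, world axes, zero at the start; "moment": the same for the moment, N m; "opening": finger opening in m; "gripper_force": force on a finger pad.
Only numpy, scipy, OpenCV 4.12 (cv2) and the standard library are available. Lean on these libraries where they do the work, as an engineer would, in place of code of your own. Each camera call takes 0.05 s, during which the arm holds its last target. There are 200 camera calls.

## Working session

There is one attempt and no reset: what is moved stays moved. The work goes in short steps, Python scripts to look and compute and a tool call to move; the robot and the scene stay as the last step left them, time stands still between calls to the robot, and variables do not carry over. Pictures are saved under pics/ and viewed, at most 17 in all, crops included, and the job is handed in when it is done.

Besides the shell and the picture viewer there is one more tool, called after "Emit:" by a JSON object that holds its "api" and its "payload", one argument or row to a line. send_rows: Moves the arm, as the interface text tells. Its arguments: {"type":"object","properties":{"plan":{"type":"array","items":{"type":"array","items":{"type":"array","items":{"type":"number"}}}},"fingers":{"type":"number"}},"required":["plan"]}

```bash
mkdir -p pics; cat > h.py <<'E'
import numpy as np, cv2
from plant import ctrl
from scipy.spatial.transform import Rotation as R
def snap(n,f=None):
    s=ctrl.snapshot(n)
    if f: cv2.imwrite('pics/'+f,cv2.cvtColor(s['img'],cv2.COLOR_RGB2BGR))
    return s
def ray(s,u,v):
    K=s['K'];p=np.array([[[u,v]]],float)
    n=cv2.undistortPoints(p,K,np.array([s['k1'],0,0,0,0.]))[0,0]
    d=s['pose'][:3,:3]@np.array([n[0],n[1],1]);return s['pose'][:3,3],d
def at(s,u,v,z):
    o,d=ray(s,u,v);return o+d*(z-o[2])/d[2]
def proj(s,P):
    T=np.linalg.inv(s['pose']);
    q=cv2.projectPoints(np.atleast_2d(np.array(P,float)),cv2.Rodrigues(T[:3,:3])[0],T[:3,3],s['K'],np.array([s['k1'],0,0,0,0.]))[0]
    return q[:,0]
E
python3 - <<'E'
from h import *
for n in('scene','top','wrist'):
    s=snap(n,n+'0.png');print(n,s['K'].tolist(),s['k1'],s['pose'].round(3).tolist())
import pickle
o=ctrl.get_obs();print(o)
E
```

```text
scene [[489.49959058399435, 0.0, 251.480373410147], [0.0, 489.49959058399435, 182.54989190214866], [0.0, 0.0, 1.0]] -0.18251887472183922 [[0.832, -0.335, 0.441, -0.081], [-0.554, -0.506, 0.661, -0.845], [0.002, -0.795, -0.607, 0.785], [0.0, 0.0, 0.0, 1.0]]
top [[365.6515010662611, 0.0, 254.42039481921807], [0.0, 365.6515010662611, 184.9232063447519], [0.0, 0.0, 1.0]] -0.10805526475131176 [[-0.011, -0.995, 0.095, 0.388], [-1.0, 0.011, -0.005, -0.043], [0.003, -0.095, -0.995, 1.004], [0.0, 0.0, 0.0, 1.0]]
wrist [[266.07461873312883, 0.0, 257.5285774166216], [0.0, 266.07461873312883, 195.03215422901016], [0.0, 0.0, 1.0]] 0.01303958541607775 [[-0.292, -0.915, -0.28, 0.272], [-0.957, 0.279, 0.083, 0.622], [0.002, 0.292, -0.956, 0.384], [0.0, 0.0, 0.0, 1.0]]
{'clock': 0.15, 'joint_pos': array([ 8.96181163e+01,  2.05808202e+01,  6.47428778e-01, -1.22824350e-02,
       -7.01347523e+01, -1.65058510e+01]), 'qvel': array([ 0.03734529, -0.03824483,  0.17379258,  0.02921099, -0.03290399,
       -0.07557145]), 'tau': array([-1.82187607e-03, -5.83277178e+01,  2.93287414e+01,  7.00121418e+00,
        8.75399768e-03, -1.05295544e-04]), 'tool_pos': array([0.19603077, 0.6455491 , 0.22587088]), 'orientation': array([ 1.79931384e+02, -8.28986979e-03, -1.68919103e+01]), 'force': array([ 0.64315682, -1.10309722,  0.37408198]), 'moment': array([ 0.04297234,  0.0267329 , -0.02340428]), 'gripper_force': 0.0, 'opening': 0.08779285097786832}
```

View pics/top0.png

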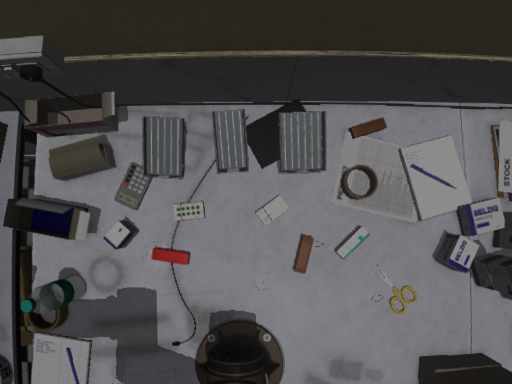

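View pics/scene0.png

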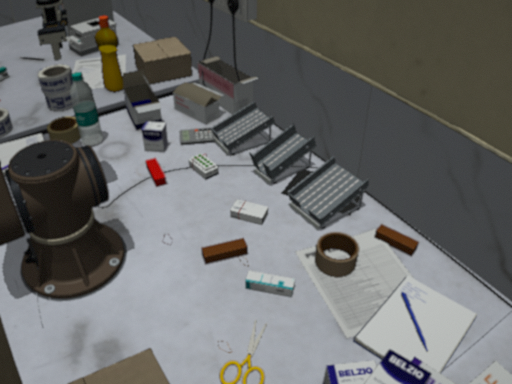

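The top view shows these candidates:
- **Tablet carton:** (120,234). The BELZIQ boxes at (462,250) and (483,215) resemble it.
- **Started pack:** (189,211), with green tablets.
- **Full pack:** (271,209), plain.
- **Ointment carton:** (352,242), white and teal. Look-alikes are brown at (303,254) and (367,128), and red at (171,256).
- **Chutes:** (164,146), (230,140) and (302,141).

Next I'll check these in one close crop.

```bash
python3 - <<'E'
import cv2,numpy as np
t=cv2.imread('pics/top0.png')
a=cv2.resize(t[100:180,130:335],None,fx=3.9,fy=3.9,interpolation=cv2.INTER_CUBIC)
c=[cv2.resize(t[y-28:y+28,x-28:x+28],(199,199),interpolation=cv2.INTER_CUBIC) for x,y in((120,234),(189,211),(271,209),(352,242))]
b=np.hstack(c);w=min(a.shape[1],b.shape[1])
cv2.imwrite('pics/crop0.png',np.vstack([a[:,:w],b[:,:w]]))
E
```

```text
(no output)
```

View pics/crop0.png

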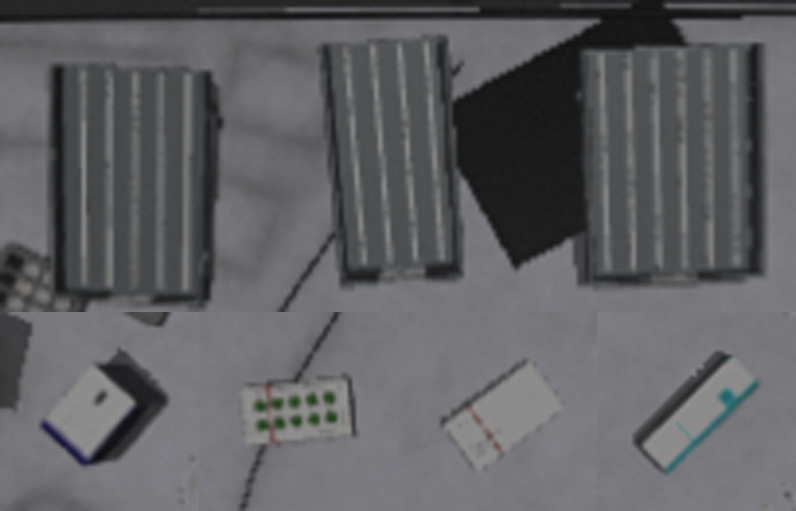

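```bash
python3 - <<'E'
from h import *
s=snap('top');im=s['img']
hsv=cv2.cvtColor(im,cv2.COLOR_RGB2HSV)
print('bg',im[200,230],'white',im[209,275])
for nm,(x,y),z in(('tab',(120,234),.075),('start',(189,211),.024),('full',(271,209),.024),('oint',(352,242),.026)):
    x0,y0=x-28,y-28
    c=hsv[y0:y0+56,x0:x0+56].astype(int)
    V=c[...,2]; 
    m=(V>np.median(V)+18)
    if nm!='tab': m|=((c[...,1]>80)&(V>60))
    m=cv2.morphologyEx(m.astype(np.uint8),cv2.MORPH_CLOSE,np.ones((5,5)))
    cs,_=cv2.findContours(m,cv2.RETR_EXTERNAL,cv2.CHAIN_APPROX_NONE)
    k=max(cs,key=cv2.contourArea)[:,0]+[x0,y0]
    P=np.array([at(s,u,v,z)[:2] for u,v in k])
    r=cv2.minAreaRect((P*1000).astype(np.float32))
    b=cv2.boxPoints(r); e=[b[1]-b[0],b[2]-b[1]]; l=max(e,key=np.linalg.norm)
    print(nm,'thr',np.median(V),'c',np.round(r[0],1),'size',np.round(sorted(r[1]),1),'long yaw',round(float(np.degrees(np.arctan2(l[1],l[0]))),1))
# chutes: manual outer corners in crop px (UL,UR at z.07 ; LL,LR at z .022) floor
for nm,q in(('left',[(64,67),(209,72),(65,290),(204,298)]),('mid',[(333,44),(444,38),(350,270),(455,266)]),('right',[(594,50),(752,47),(590,277),(752,273)])):
    W=[at(s,u/3.9+130,v/3.9+100,z)[:2]*1000 for (u,v),z in zip(q,(70,70,22,22) and (.07,.07,.022,.022))]
    W=np.array(W);a=(W[0]+W[1])/2;b=(W[2]+W[3])/2
    print(nm,W.round(0).tolist(),'w',np.linalg.norm(W[0]-W[1]).round(1),np.linalg.norm(W[2]-W[3]).round(1),'len',np.linalg.norm(a-b).round(1),'c',((a+b)/2).round(1),'yaw',np.degrees(np.arctan2(*(a-b)[::-1])).round(1))
E
```

```text
bg [119 120 126] white [138 138 137]
tab thr 125.0 c [377.1 296. ] size [0. 0.] long yaw 0.0
start thr 125.0 c [417.2 133. ] size [29.5 56.9] long yaw 89.6Traceback (most recent call last):
  File "<stdin>", line 13, in <module>
ValueError: max() iterable argument is empty
```

```bash
cat > meas.py <<'E'
from h import *
def meas(s,nm,x,y,z,h=28,d=8):
    x,y=int(x),int(y);x0,y0=x-h,y-h
    c=cv2.GaussianBlur(s['img'],(3,3),0)[y0:y0+2*h,x0:x0+2*h].astype(int)
    Rr=c[...,0];m=(Rr>np.median(Rr)+d)
    if nm=='oint': m|=(c[...,1]-c[...,0]>25)
    m=cv2.morphologyEx(m.astype(np.uint8),cv2.MORPH_CLOSE,np.ones((9,9)))
    m=cv2.morphologyEx(m,cv2.MORPH_OPEN,np.ones((3,3)))
    cs,_=cv2.findContours(m,cv2.RETR_EXTERNAL,cv2.CHAIN_APPROX_NONE)
    k=max(cs,key=cv2.contourArea)[:,0]+[x0,y0]
    P=np.array([at(s,u,v,z)[:2] for u,v in k])
    r=cv2.minAreaRect((P*1000).astype(np.float32))
    b=cv2.boxPoints(r); e=[b[1]-b[0],b[2]-b[1]]; l=max(e,key=np.linalg.norm)
    print(nm,'med',np.median(Rr),'c',np.round(r[0],1),'size',np.round(sorted(r[1]),1),'long yaw',round(float(np.degrees(np.arctan2(l[1],l[0]))),1))
E
python3 - <<'E'
from meas import *
s=snap('top')
for nm,x,y,z in(('tab',118,233,.075),('start',189,211,.024),('full',271,209,.024),('oint',352,242,.026)): meas(s,nm,x,y,z)
for nm,q in(('left',[(64,67),(209,72),(65,290),(204,298)]),('mid',[(333,44),(444,38),(350,270),(455,266)]),('right',[(594,50),(752,47),(590,277),(752,273)])):
    W=np.array([at(s,u/3.9+130,v/3.9+100,z)[:2]*1000 for (u,v),z in zip(q,(.07,.07,.022,.022))])
    a=(W[0]+W[1])/2;b=(W[2]+W[3])/2
    print(nm,W.round(0).tolist(),'w',np.linalg.norm(W[0]-W[1]).round(1),np.linalg.norm(W[2]-W[3]).round(1),'len',np.linalg.norm(a-b).round(1),'c',((a+b)/2).round(1),'yaw',np.degrees(np.arctan2(*(a-b)[::-1])).round(1))
E
```

```text
tab med 119.0 c [357.1 307.5] size [40.7 47.5] long yaw -41.8
start med 120.0 c [413.4 133.1] size [38.5 77.3] long yaw -85.5
full med 122.0 c [413.6 -95.9] size [40.2 78.4] long yaw -54.0
oint med 121.0 c [ 323.1 -310.6] size [26.7 93.9] long yaw -47.0
left [[660.0, 237.0], [655.0, 137.0], [514.0, 246.0], [507.0, 148.0]] w 99.6 98.6 len 147.5 c [584.  192.1] yaw -4.0
mid [[673.0, 53.0], [676.0, -22.0], [526.0, 46.0], [528.0, -27.0]] w 75.0 73.1 len 148.1 c [600.5  12.8] yaw 2.4
right [[667.0, -123.0], [669.0, -230.0], [519.0, -121.0], [521.0, -234.0]] w 107.3 113.4 len 148.0 c [ 593.7 -176.8] yaw 0.4
```

```bash
cat > tgt.py <<'E'
from meas import *
CH={'m':(.584,.192,-3.8),'n':(.6005,.0128,2.4),'w':(.594,-.177,0.8)}
def down(x,y,z,yaw): return np.array([x,y,z]),R.from_euler('xyz',[180,0,yaw],degrees=True)
def chute(c,s,h,lat=0):
    "s: dist along slope from mid floor, h: height of TCP above floor (m), lat: along chute y"
    x,y,w=CH[c];F=R.from_euler('z',w,degrees=True)*R.from_euler('y',-18,degrees=True)
    p=np.array([x,y,.046])+F.apply([s,lat,h])
    return p,F*R.from_matrix(np.array([[0,-1,0],[-1,0,0],[0,0,-1.]]))
def go(t,frm=None):
    if frm is None:
        o=ctrl.get_obs();frm=(o['tool_pos'],R.from_euler('xyz',o['orientation'],degrees=True))
    d=frm[1].inv().apply(t[0]-frm[0])*100;r=(frm[1].inv()*t[1]).as_rotvec(degrees=True)
    print('row',d.round(2).tolist(),r.round(1).tolist(),'rows>=',round(max(np.linalg.norm(d)/4.17,np.linalg.norm(r)/7.16),1))
E
python3 - <<'E'
from tgt import *
s=snap('top');print('wall base',[at(s,u,v,0).round(3) for u,v in((165,106),(300,102))])
go(down(.357,.3075,.22,-41.8))
E
```

```text
wall base [array([0.712, 0.205, 0.   ]), array([ 0.719, -0.18 ,  0.   ])]
row [25.22, 27.69, 0.64] [0.0, -0.0, 24.9] rows>= 9.0
```

Units first: shifts go in shares of 60 cm and turns go in shares of 120 degrees. So 27.5 cm is 0.4583, 26 cm is 0.4333, 25 degrees is 0.2083.

Emit:
{"api": "send_rows", "payload": {
  "plan": [
    [[0.2,0.2167,0,0,0,0.1],[0.4,0.4333,0,0,0,0.2083],[0.4,0.4333,0,0,0,0.2083],[0.4,0.4333,0,0,0,0.2083],[0.4,0.4333,0,0,0,0.2083],[0.4167,0.4583,0.0083,0,0,0.2083],[0.4167,0.4583,0.0083,0,0,0.2083],[0.4167,0.4583,0.0083,0,0,0.2083]]
  ],
  "fingers": 1
}}

```text
clock: 0.97
tool_pos: [0.3397, 0.343, 0.2229]
orientation: [-180.0, 0.0, -41.9]
force: [1.3, -0.8, -0.2]
opening: 0.0877
gripper_force: 0.0
```

```bash
python3 - <<'E'
from tgt import *
s=snap('wrist','w1.png');o=ctrl.get_obs();print(o['clock'],o['tool_pos'],o['orientation'])
p=proj(s,[[.357,.3075,.075]])[0];print(p)
E
```

```text
1.0167 [0.34057099 0.33733252 0.22263782] [ 1.79899618e+02 -2.37759039e-02 -4.19696802e+01]
[270.23680649 153.48357628]
```

View pics/w1.png

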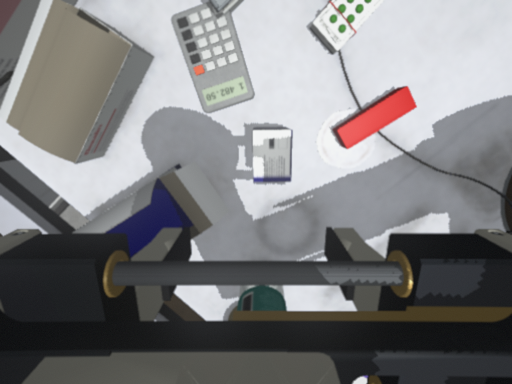

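The wrist view shows the white carton top at about (272,155), spanning 253–292 by 128–183 px. That matches 45 x 61 mm, with the long side along tool x. Next I'll measure the centre precisely.

```bash
python3 - <<'E'
from tgt import *
s=snap('wrist')
c=s['img'][105:205,225:325]
cv2.imwrite('pics/w1c.png',cv2.cvtColor(cv2.resize(c,(500,500),interpolation=cv2.INTER_NEAREST),cv2.COLOR_RGB2BGR))
for q in [(253,128),(292,128),(292,178),(253,178),(253,183),(292,183),(272.5,155)]:print(q,at(s,*q,.075).round(4))
E
```

```text
(253, 128) [0.3919 0.2971 0.075 ]
(292, 128) [0.3628 0.2647 0.075 ]
(292, 178) [0.3188 0.3014 0.075 ]
(253, 178) [0.3496 0.3356 0.075 ]
(253, 183) [0.3451 0.3397 0.075 ]
(292, 183) [0.3141 0.3053 0.075 ]
(272.5, 155) [0.3546 0.3007 0.075 ]
```

View pics/w1c.png

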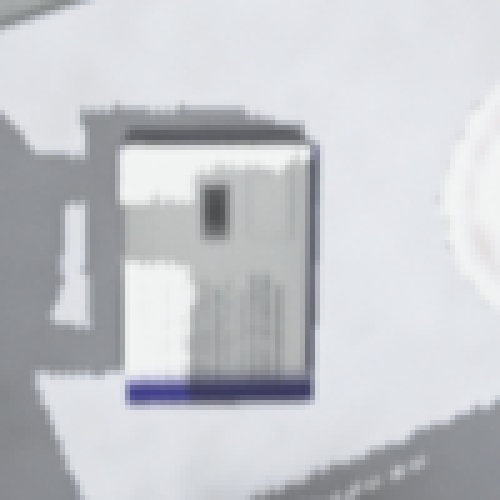

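The crop shows the carton's top face spanning x 249–287.5 and y 133.6–185.6 px. The blue band is part of the top, and its centre is about (268.3,159.6).

```bash
python3 - <<'E'
from tgt import *
s=snap('wrist')
q=[at(s,*k,.075) for k in[(249,133.6),(287.5,133.6),(287.5,185.6),(249,185.6)]]
c=np.mean(q,axis=0);print(c.round(4),[np.linalg.norm(q[i]-q[(i+1)%4]).round(4) for i in range(4)],[np.degrees(np.arctan2(*(a-b)[1::-1])).round(1) for a,b in((q[0],q[3]),(q[1],q[2]))])
o=ctrl.get_obs();print(o['tool_pos'],o['force'])
go(down(c[0],c[1],.12,-41));go(down(c[0],c[1],.026,-41))
E
```

```text
[0.3529 0.3116 0.075 ] [np.float64(0.0433), np.float64(0.0605), np.float64(0.0459), np.float64(0.0605)] [np.float64(-42.7), np.float64(-40.3)]
[0.34011268 0.34253815 0.22323764] [0.54358377 0.49445367 0.1590956 ]
row [3.03, 1.45, 10.32] [-0.0, 0.0, -1.1] rows>= 2.6
row [3.04, 1.46, 19.72] [-0.0, 0.0, -1.1] rows>= 4.8
```

Converted, 19.5 cm is 0.325, 1.45 cm is 0.0242, -0.5 degrees is -0.0042.

Emit:
{"api": "send_rows", "payload": {
  "plan": [
    [[0.05,0.0242,0.1333,0,0,-0.0042],[0.05,0.0242,0.1667,0,0,-0.0042],[0.05,0.0242,0.2333,0,0,-0.0042],[0.05,0.0242,0.2917,0,0,-0.0042],[0.05,0.0242,0.325,0,0,-0.0042],[0.05,0.0242,0.325,0,0,-0.0042]]
  ],
  "fingers": 1
}}

```text
clock: 1.62
tool_pos: [0.3497, 0.3107, 0.0222]
orientation: [179.4, -0.1, -41.4]
force: [-0.2, -0.0, -0.4]
opening: 0.0877
gripper_force: 0.0
```

Emit:
{"api": "send_rows", "payload": {
  "plan": [
    [[0,0,0,0,0,0],[0,0,0,0,0,0],[0,0,0,0,0,0],[0,0,0,0,0,0],[0,0,0,0,0,0],[0,0,0,0,0,0]]
  ],
  "fingers": 0.3
}}

```text
clock: 2.12
tool_pos: [0.3523, 0.3148, 0.029]
orientation: [-179.9, 0.0, -41.4]
force: [-0.2, 0.0, -0.3]
opening: 0.0532
gripper_force: 0.0
```

Emit:
{"api": "send_rows", "payload": {
  "plan": [
    [[0,0,0,0,0,0],[0,0,0,0,0,0],[0,0,0,0,0,0],[0,0,0,0,0,0]]
  ],
  "fingers": 0.3
}}

```text
clock: 2.45
tool_pos: [0.3519, 0.314, 0.0283]
orientation: [180.0, 0.0, -41.4]
force: [-3.7, -2.4, 9.1]
opening: 0.045
gripper_force: 30.0
```

Converted, -18 cm is -0.3, -16 cm is -0.2667.

Emit:
{"api": "send_rows", "payload": {
  "plan": [
    [[0,0,-0.0667,0,0,0],[0,0,-0.1333,0,0,0],[0,0,-0.2,0,0,0],[0,0,-0.2667,0,0,0],[0,0,-0.3,0,0,0],[0,0,-0.3,0,0,0]]
  ]
}}

```text
clock: 2.95
tool_pos: [0.3536, 0.3163, 0.2133]
orientation: [-179.5, 0.1, -41.4]
force: [1.1, 0.5, -2.2]
opening: 0.0448
gripper_force: 30.0
```

```bash
python3 - <<'E'
from tgt import *
o=ctrl.get_obs();print(o['clock'],o['tool_pos'],o['orientation'],o['opening'],o['gripper_force'],o['joint_pos'])
# s for tab: mid-floor -0.005; TCP 26+3 mm above
go(chute('n',-.005,.16));go(chute('n',-.005,.032),chute('n',-.005,.16))
print(chute('n',-.005,.16)[0])
E
```

```text
2.95 [0.35358    0.31631706 0.21326072] [-1.79467595e+02  8.07925323e-02 -4.13543244e+01] 0.04483564839136461 30.000023245811462 [ 65.73135204   1.55316878 -25.26531692   0.08916334 -62.64889777
 -17.12664911]
row [34.68, 10.23, 1.52] [16.5, 7.5, 45.8] rows>= 8.7
row [-0.0, 0.0, 12.8] [0.0, 0.0, 0.0] rows>= 3.1
[0.54634954 0.01053042 0.19662396]
```

Converted, 31 cm is 0.5167, 2.4 cm is 0.04, 45.8 degrees is 0.3817.

Emit:
{"api": "send_rows", "payload": {
  "plan": [
    [[0.0667,0.02,0,0.0167,0.0083,0.05],[0.1333,0.04,0.0083,0.0333,0.0167,0.0917],[0.2,0.06,0.0083,0.05,0.025,0.1417],[0.2667,0.08,0.0167,0.0667,0.0333,0.1917],[0.3333,0.1,0.0167,0.0833,0.0417,0.2417],[0.4,0.12,0.0167,0.1,0.05,0.2833],[0.4667,0.14,0.0167,0.1167,0.0583,0.3333],[0.5167,0.1533,0.0217,0.1375,0.0625,0.3817]]
  ]
}}

```text
clock: 3.62
tool_pos: [0.5244, 0.0378, 0.1948]
orientation: [-162.3, -0.4, -87.9]
force: [1.0, 0.3, -0.8]
opening: 0.045
gripper_force: 30.0
```

Emit:
{"api": "send_rows", "payload": {
  "plan": [
    [[0,0,0,0,0,0],[0,0,0,0,0,0],[0,0,0,0,0,0]]
  ]
}}

```text
clock: 3.87
tool_pos: [0.5234, 0.0399, 0.1943]
orientation: [-162.4, -0.4, -87.6]
force: [0.0, 0.7, -0.9]
opening: 0.0451
gripper_force: 30.0
```

```bash
python3 - <<'E'
from tgt import *
s=snap('wrist','w2.png')
o=ctrl.get_obs();print(o['clock'],o['tool_pos'],o['orientation'],o['opening'],o['gripper_force'],o['joint_pos'])
go(chute('n',-.005,.16));go(chute('n',-.005,.032))
for k in 'nmw':
    x,y,w=CH[k];hw={'n':38.5,'m':49.5,'w':57.5}[k]/1000
    F=R.from_euler('z',w,degrees=True)
    print(k,proj(s,[np.array([x,y,.046])+F.apply([sx*.0737,sy*hw,sx*.024]) for sx in(-1,1) for sy in(1,-1)]).round(0).tolist())
E
```

```text
3.9167 [0.52354087 0.04054856 0.19465219] [-162.39322938   -0.42427212  -87.55675028] 0.045284747809704276 29.99991148710251 [ 32.19090703  -2.86385361 -40.50910889  14.67689203 -38.0646453
 -40.13125433]
row [3.1, -2.1, 0.48] [0.4, -0.4, 0.2] rows>= 0.9
row [3.01, -2.19, 13.28] [0.4, -0.4, 0.2] rows>= 3.3
n [[298.0, 188.0], [301.0, 125.0], [174.0, 188.0], [169.0, 125.0]]
m [[294.0, 319.0], [305.0, 261.0], [188.0, 311.0], [190.0, 250.0]]
w [[317.0, 36.0], [329.0, -106.0], [170.0, 31.0], [161.0, -114.0]]
```

View pics/w2.png

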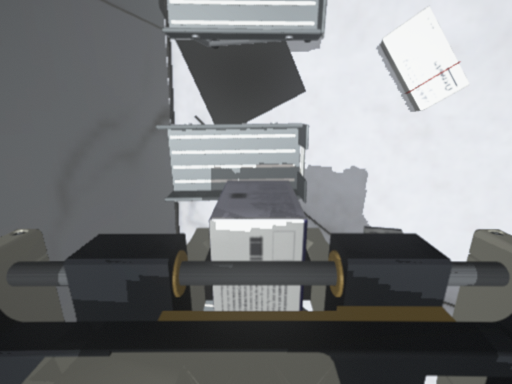

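The wrist view shows the narrow chute's walls at rows ~127 and ~190 and its ends at columns ~170 and ~302, which agrees with the projected model. The carton is held, centred on column 258. Now I'll lower it in.

Converted, 13.1 cm is 0.2183, -2.2 cm is -0.0367, -0.4 degrees is -0.0033.

Emit:
{"api": "send_rows", "payload": {
  "plan": [
    [[0.05,-0.0367,0.0167,0.0033,-0.0033,0.0017],[0.05,-0.0367,0.0667,0.0033,-0.0033,0.0017],[0.05,-0.0367,0.1167,0.0033,-0.0033,0.0017],[0.05,-0.0367,0.1667,0.0033,-0.0033,0.0017],[0.05,-0.0367,0.2,0.0033,-0.0033,0.0017],[0.05,-0.0367,0.2167,0.0033,-0.0033,0.0017],[0.05,-0.0367,0.2183,0.0033,-0.0033,0.0017],[0.05,-0.0367,0.2183,0.0033,-0.0033,0.0017]]
  ]
}}

```text
clock: 4.58
tool_pos: [0.5854, 0.0127, 0.0762]
orientation: [-162.1, -0.0, -87.6]
force: [-0.4, -0.8, -0.5]
opening: 0.0454
gripper_force: 30.0
```

```bash
python3 - <<'E'
from tgt import *
o=ctrl.get_obs();print(o['clock'],o['tool_pos'],o['orientation'],o['force'])
go(chute('n',-.005,.032))
E
```

```text
4.5833 [0.585359   0.0126564  0.07615985] [-1.62058439e+02 -2.53748930e-02 -8.75794096e+01] [-0.38939523 -0.80872929 -0.46427886]
row [0.05, -0.01, 0.14] [0.1, -0.0, 0.0] rows>= 0.0
```

Converted, 0.3 cm is 0.005.

Emit:
{"api": "send_rows", "payload": {
  "plan": [
    [[0,0,0.005,0,0,0],[0,0,0.005,0,0,0],[0,0,0.005,0,0,0]]
  ]
}}

```text
clock: 4.83
tool_pos: [0.587, 0.0124, 0.075]
orientation: [-161.9, 0.1, -87.7]
force: [-0.9, -0.3, -1.1]
opening: 0.0451
gripper_force: 30.0
```

Emit:
{"api": "send_rows", "payload": {
  "plan": [
    [[0,0,0,0,0,0],[0,0,0,0,0,0],[0,0,0,0,0,0],[0,0,0,0,0,0]]
  ],
  "fingers": 0.72
}}

```text
clock: 5.17
tool_pos: [0.5867, 0.0119, 0.0744]
orientation: [-161.9, 0.0, -87.7]
force: [-0.7, -0.4, 0.9]
opening: 0.0619
gripper_force: 0.1
```

Converted, -14 cm is -0.2333, -11 cm is -0.1833.

Emit:
{"api": "send_rows", "payload": {
  "plan": [
    [[0,0,-0.0333,0,0,0],[0,0,-0.0667,0,0,0],[0,0,-0.1167,0,0,0],[0,0,-0.1833,0,0,0],[0,0,-0.2333,0,0,0],[0,0,-0.2333,0,0,0]]
  ]
}}

```text
clock: 5.67
tool_pos: [0.5451, 0.0111, 0.2142]
orientation: [-161.4, 0.2, -87.6]
force: [1.3, 1.0, 0.6]
opening: 0.0635
gripper_force: 0.0
```

```bash
python3 - <<'E'
from tgt import *
s=snap('top','t2.png');s=snap('scene','s2.png')
a=cv2.imread('pics/t2.png')[100:180,130:335];b=cv2.imread('pics/s2.png')[90:240,180:390]
a=cv2.resize(a,(790,308),interpolation=cv2.INTER_CUBIC);b=cv2.resize(b,(403,288),interpolation=cv2.INTER_CUBIC);b=np.hstack([b,np.zeros((288,387,3),np.uint8)])
cv2.imwrite('pics/c2.png',np.vstack([a,b]))
o=ctrl.get_obs();print(o['clock'],o['tool_pos'],o['joint_pos'])
go(down(.415,.131,.2,-86))
E
```

```text
5.7667 [0.54368197 0.01044031 0.20900118] [ 26.84269401  -2.04926494 -36.7548846   11.69589245 -39.1292626
 -32.58978643]
row [-12.56, 12.04, -2.99] [-18.3, -0.1, -1.7] rows>= 4.2
```

View pics/c2.png

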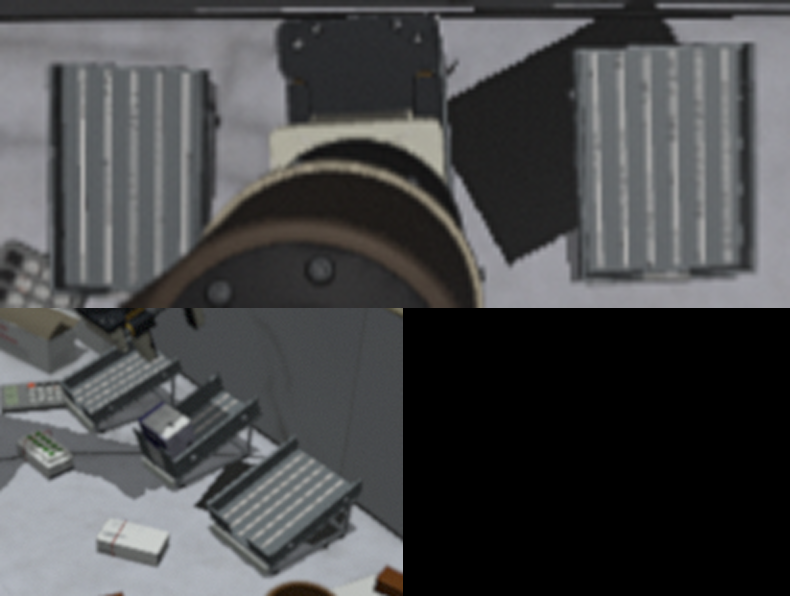

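The scene crop (scene px ~(263,145)) shows the carton against the stop in the narrow chute. The started pack is next.

Converted, -12.6 cm is -0.21, 12 cm is 0.2, -18.3 degrees is -0.1525.

Emit:
{"api": "send_rows", "payload": {
  "plan": [
    [[0,0,-0.0333,0,0,0],[-0.0667,0.0667,-0.05,-0.05,0,-0.0083],[-0.1167,0.1167,-0.05,-0.1,0,-0.0083],[-0.1667,0.1667,-0.05,-0.15,0,-0.0142],[-0.21,0.2,-0.05,-0.1525,0,-0.0142],[-0.21,0.2,-0.05,-0.1525,0,-0.0142],[-0.21,0.2,-0.05,-0.1525,0,-0.0142],[-0.21,0.2,-0.05,-0.1525,0,-0.0142]]
  ],
  "fingers": 1
}}

```text
clock: 6.43
tool_pos: [0.4144, 0.131, 0.1975]
orientation: [179.7, -0.3, -85.9]
force: [1.0, -0.4, -0.1]
opening: 0.0876
gripper_force: 0.0
```

```bash
python3 - <<'E'
from tgt import *
s=snap('wrist','w3.png')
o=ctrl.get_obs();print(o['clock'],o['tool_pos'],o['orientation'])
p=proj(s,[[.415,.133,.024]])[0];print(p)
x,y=p.astype(int)
im=cv2.imread('pics/w3.png')
cv2.imwrite('pics/w3c.png',cv2.resize(im[max(y-75,0):y+75,x-75:x+75],(600,600),interpolation=cv2.INTER_NEAREST));print(x-75,max(y-75,0))
E
```

```text
6.4833 [0.4148241  0.13056487 0.1977743 ] [179.68194184  -0.29970373 -85.98778013]
[256.61932702 181.4968414 ]
181 106
```

View pics/w3c.png

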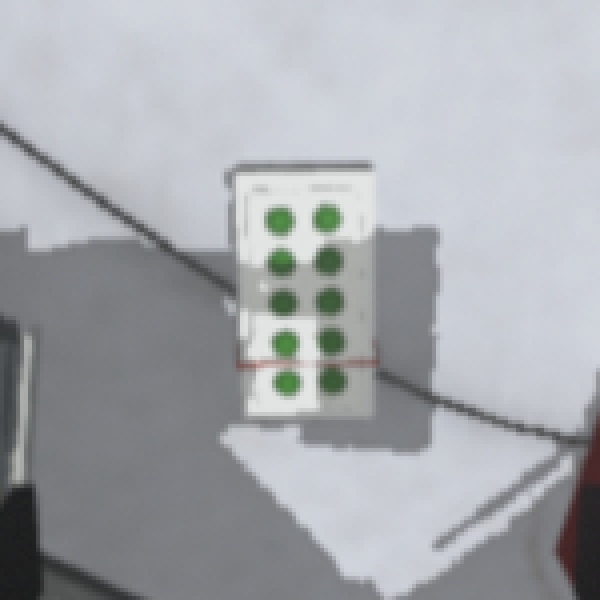

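The started pack is clear: its top corners in the crop are (236,172), (374,172), (375,416) and (246,416).

```bash
cat >> tgt.py <<'E'
def corners(s,q,z,off,sc):
    q=[at(s,off[0]+u/sc,off[1]+v/sc,z) for u,v in q]
    c=np.mean(q,axis=0);yaw=[np.degrees(np.arctan2(*(a-b)[1::-1])).round(1) for a,b in((q[0],q[3]),(q[1],q[2]))]
    print(c.round(4),[np.linalg.norm(q[i]-q[(i+1)%4]).round(4) for i in range(4)],yaw);return c,np.mean(yaw)
E
python3 - <<'E'
from tgt import *
s=snap('wrist')
c,y=corners(s,[(236,172),(374,172),(375,416),(246,416)],.024,(181,106),4)
go(down(c[0],c[1],.004,y))
E
```

```text
[0.4138 0.1314 0.024 ] [np.float64(0.0428), np.float64(0.0805), np.float64(0.0428), np.float64(0.0804)] [np.float64(-84.8), np.float64(-84.8)]
row [-0.21, 0.01, 19.4] [0.3, -0.3, -1.2] rows>= 4.7
```

Converted, 19 cm is 0.3167, 18 cm is 0.3, -1.2 degrees is -0.01.

Emit:
{"api": "send_rows", "payload": {
  "plan": [
    [[-0.0033,0,0.0667,0,0,-0.01],[-0.0033,0,0.1333,0,0,-0.01],[-0.0033,0,0.2,0,0,-0.01],[-0.0033,0,0.2667,0,0,-0.01],[-0.0033,0,0.3,0.0025,-0.0025,-0.01],[-0.0033,0,0.3167,0.0025,-0.0025,-0.01],[-0.0033,0,0.3167,0.0025,-0.0025,-0.01],[-0.0033,0,0.3167,0.0025,-0.0025,-0.01]]
  ]
}}

```text
clock: 7.2
tool_pos: [0.4142, 0.1312, 0.0082]
orientation: [180.0, 0.0, -84.9]
force: [1.0, 0.1, 0.9]
opening: 0.0879
gripper_force: 0.0
```

Emit:
{"api": "send_rows", "payload": {
  "plan": [
    [[0,0,0,0,0,0],[0,0,0,0,0,0]]
  ]
}}

```text
clock: 7.37
tool_pos: [0.4148, 0.1325, 0.0096]
orientation: [-179.9, 0.1, -84.8]
force: [-0.2, -0.7, 0.4]
opening: 0.0877
gripper_force: 0.0
```

Lower another 4 mm, then grip and lift.

Converted, 0.4 cm is 0.0067.

Emit:
{"api": "send_rows", "payload": {
  "plan": [
    [[0,0,0.0067,0,0,0],[0,0,0.0067,0,0,0],[0,0,0.0067,0,0,0]]
  ]
}}

```text
clock: 7.62
tool_pos: [0.414, 0.1322, 0.0048]
orientation: [-179.9, 0.1, -84.8]
force: [0.3, -0.4, -0.6]
opening: 0.088
gripper_force: 0.0
```

Emit:
{"api": "send_rows", "payload": {
  "plan": [
    [[0,0,0,0,0,0],[0,0,0,0,0,0],[0,0,0,0,0,0],[0,0,0,0,0,0],[0,0,0,0,0,0],[0,0,0,0,0,0],[0,0,0,0,0,0],[0,0,0,0,0,0]]
  ],
  "fingers": 0.3
}}

```text
clock: 8.28
tool_pos: [0.4139, 0.1321, 0.0045]
orientation: [-180.0, 0.1, -84.8]
force: [-0.8, 0.2, -0.1]
opening: 0.0452
gripper_force: 30.0
```

Emit:
{"api": "send_rows", "payload": {
  "plan": [
    [[0,0,0,0,0,0],[0,0,0,0,0,0],[0,0,0,0,0,0]]
  ],
  "fingers": 0.3
}}

```text
clock: 8.53
tool_pos: [0.4139, 0.1321, 0.0045]
orientation: [-180.0, 0.1, -84.8]
force: [-0.8, 0.5, -0.0]
opening: 0.0451
gripper_force: 30.0
```

Converted, -16 cm is -0.2667, -12 cm is -0.2.

Emit:
{"api": "send_rows", "payload": {
  "plan": [
    [[0,0,-0.0667,0,0,0],[0,0,-0.1333,0,0,0],[0,0,-0.2,0,0,0],[0,0,-0.2667,0,0,0],[0,0,-0.2667,0,0,0],[0,0,-0.2667,0,0,0],[0,0,-0.2667,0,0,0]]
  ]
}}

```text
clock: 9.12
tool_pos: [0.4133, 0.1317, 0.1642]
orientation: [-180.0, 0.1, -84.8]
force: [0.6, -0.1, -1.0]
opening: 0.0451
gripper_force: 30.0
```

```bash
python3 - <<'E'
from tgt import *
s=snap('top');print(ctrl.get_obs()['tool_pos'])
go(chute('m',-.02,.12));print(chute('m',-.02,.12)[0])
E
```

```text
[0.41298524 0.13137901 0.16346351]
row [-5.37, -12.04, 0.94] [18.0, 1.4, 8.9] rows>= 3.2
[0.52802017 0.19571818 0.15394644]
```

Converted, -14 cm is -0.2333, -13.5 cm is -0.225, 8.9 degrees is 0.0742.

Emit:
{"api": "send_rows", "payload": {
  "plan": [
    [[-0.025,-0.0583,-0.0167,0.0417,0,0.025],[-0.05,-0.1167,-0.0167,0.0833,0.0042,0.05],[-0.0833,-0.1833,0,0.1333,0.01,0.0742],[-0.09,-0.225,0,0.15,0.0117,0.0742],[-0.09,-0.2333,0.0167,0.15,0.0117,0.0742],[-0.09,-0.2333,0.0167,0.15,0.0117,0.0742],[-0.09,-0.2333,0.0167,0.15,0.0117,0.0742],[-0.09,-0.2333,0.0167,0.15,0.0117,0.0742]]
  ]
}}

```text
clock: 9.83
tool_pos: [0.5477, 0.1977, 0.1537]
orientation: [-162.0, -0.0, -93.8]
force: [-0.3, 0.2, -0.8]
opening: 0.0453
gripper_force: 30.0
```

```bash
python3 - <<'E'
from tgt import *
s=snap('wrist','w4.png')
o=ctrl.get_obs();print(o['clock'],o['tool_pos'],o['orientation'])
go(chute('m',0,.0085))
for k in 'nmw':
    x,y,w=CH[k];hw={'n':38.5,'m':49.5,'w':57.5}[k]/1000
    F=R.from_euler('z',w,degrees=True)
    print(k,proj(s,[np.array([x,y,.046])+F.apply([sx*.0737,sy*hw,sx*.024]) for sx in(-1,1) for sy in(1,-1)]).round(0).tolist())
E
```

```text
9.8833 [0.54802538 0.19796489 0.15444802] [-1.61990347e+02  6.10294827e-02 -9.38215675e+01]
row [0.37, -0.1, 10.59] [-0.0, 0.1, -0.0] rows>= 2.5
n [[315.0, 34.0], [311.0, -69.0], [150.0, 53.0], [131.0, -46.0]]
m [[326.0, 232.0], [334.0, 142.0], [188.0, 232.0], [180.0, 142.0]]
w [[323.0, -233.0], [324.0, -523.0], [113.0, -210.0], [64.0, -489.0]]
```

View pics/w4.png

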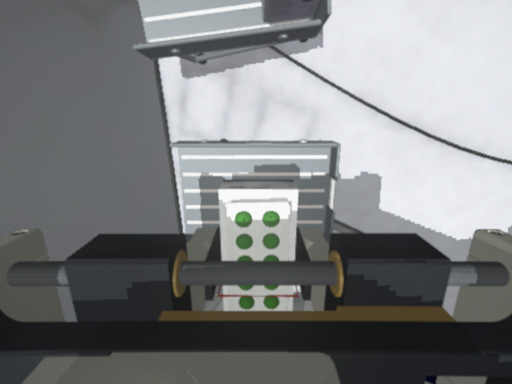

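The wrist view shows the medium chute's far wall at row ~145 and its end at column ~180, consistent with the model. The started pack is held crosswise. Lowering it now.

Converted, 10.8 cm is 0.18, 10.5 cm is 0.175.

Emit:
{"api": "send_rows", "payload": {
  "plan": [
    [[0.0067,-0.0017,0.05,0,0,0],[0.0067,-0.0017,0.1,0,0,0],[0.0067,-0.0017,0.1417,0,0,0],[0.0067,-0.0017,0.1667,0,0,0],[0.0067,-0.0017,0.175,0,0,0],[0.0067,-0.0017,0.18,0,0,0],[0.0067,-0.0017,0.18,0,0,0],[0.0067,-0.0017,0.18,0,0,0]]
  ]
}}

```text
clock: 10.55
tool_pos: [0.5828, 0.1919, 0.0529]
orientation: [-161.9, 0.1, -93.8]
force: [-0.4, 0.5, 0.1]
opening: 0.0448
gripper_force: 30.0
```

Emit:
{"api": "send_rows", "payload": {
  "plan": [
    [[0,0,0,0,0,0],[0,0,0,0,0,0],[0,0,0,0,0,0],[0,0,0,0,0,0]]
  ],
  "fingers": 0.72
}}

```text
clock: 10.88
tool_pos: [0.5827, 0.1927, 0.0529]
orientation: [-161.9, 0.1, -93.8]
force: [-0.3, -0.0, -0.2]
opening: 0.0623
gripper_force: 0.0
```

Converted, -12 cm is -0.2, -9 cm is -0.15.

Emit:
{"api": "send_rows", "payload": {
  "plan": [
    [[0,0,-0.025,0,0,0],[0,0,-0.05,0,0,0],[0,0,-0.1,0,0,0],[0,0,-0.15,0,0,0],[0,0,-0.2,0,0,0],[0,0,-0.2,0,0,0],[0,0,-0.2,0,0,0],[0,0,-0.2,0,0,0]]
  ]
}}

```text
clock: 11.55
tool_pos: [0.5451, 0.1947, 0.1665]
orientation: [-161.9, 0.1, -93.8]
force: [0.1, 0.2, -0.9]
opening: 0.0632
gripper_force: 0.0
```

```bash
python3 - <<'E'
from tgt import *
s=snap('scene','s3.png')
b=cv2.imread('pics/s3.png')[90:240,180:390]
cv2.imwrite('pics/c3.png',cv2.resize(b,None,fx=3.5,fy=3.5,interpolation=cv2.INTER_CUBIC))
o=ctrl.get_obs();print(o['clock'],o['tool_pos'],o['joint_pos'])
go(down(.414,-.096,.2,-54))
E
```

```text
11.6 [0.54493603 0.19418747 0.16565034] [ 46.91071112   5.40461631 -39.62299416  24.12612477 -35.74029676
 -69.27807968]
row [29.82, 9.52, -6.74] [-17.3, -6.2, -39.5] rows>= 7.7
```

View pics/c3.png

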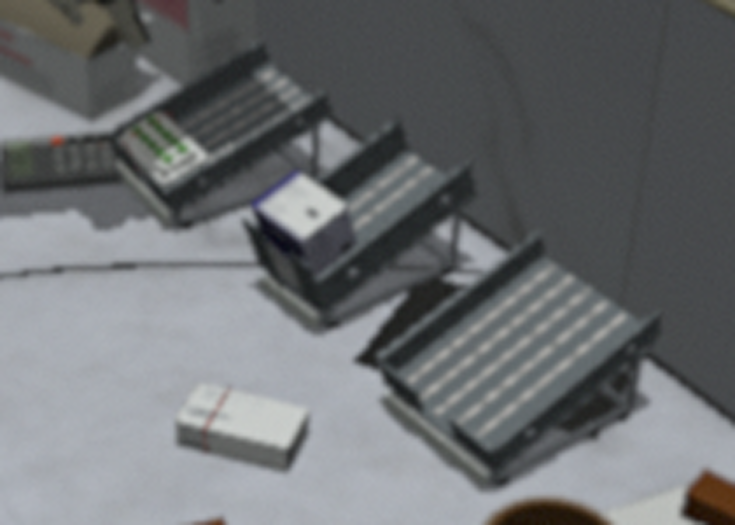

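Both placed packs rest at their stops: the started pack at crop (165,145) and the carton at (305,220). The full pack is next.

Converted, 28 cm is 0.4667, 24 cm is 0.4, -39.5 degrees is -0.3292.

Emit:
{"api": "send_rows", "payload": {
  "plan": [
    [[0,0,-0.0667,0,0,0],[0.0667,0.025,-0.1083,-0.0167,-0.0083,-0.0417],[0.1333,0.05,-0.1083,-0.0417,-0.0167,-0.0917],[0.2,0.075,-0.1083,-0.0667,-0.025,-0.1417],[0.2667,0.1,-0.1083,-0.0917,-0.0333,-0.1917],[0.3333,0.1167,-0.1083,-0.1083,-0.0417,-0.25],[0.4,0.1333,-0.1083,-0.125,-0.05,-0.2917],[0.4667,0.15,-0.1083,-0.1442,-0.0517,-0.3292]]
  ],
  "fingers": 1
}}

```text
clock: 12.27
tool_pos: [0.4427, -0.0148, 0.2043]
orientation: [-177.7, -0.6, -59.2]
force: [1.0, -0.2, 0.4]
opening: 0.0871
gripper_force: 0.0
```

Emit:
{"api": "send_rows", "payload": {
  "plan": [
    [[0,0,0,0,0,0],[0,0,0,0,0,0]]
  ]
}}

```text
clock: 12.43
tool_pos: [0.4435, -0.0153, 0.2038]
orientation: [-177.7, -0.7, -59.7]
force: [-0.6, 0.1, 0.2]
opening: 0.0878
gripper_force: 0.0
```

```bash
python3 - <<'E'
from tgt import *
s=snap('wrist','w5.png')
o=ctrl.get_obs();print(o['clock'],o['tool_pos'],o['orientation'])
p=proj(s,[[.415,-.095,.024]])[0];print(p)
x,y=p.astype(int);y0=max(y-75,0)
im=cv2.imread('pics/w5.png')
cv2.imwrite('pics/w5c.png',cv2.resize(im[y0:y+75,x-75:x+75],None,fx=4,fy=4,interpolation=cv2.INTER_NEAREST));print(x-75,y0)
E
```

```text
12.4833 [ 0.44373761 -0.01437231  0.20404977] [-177.67212246   -0.69097304  -59.65039985]
[315.61275346 137.37197759]
240 62
```

View pics/w5c.png

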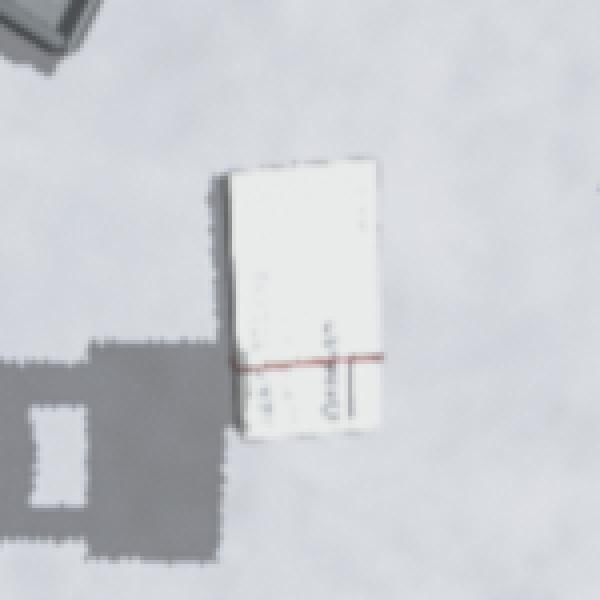

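The full pack is plain with a red band and no strip. Its crop corners are (231,171), (375,159), (381,428) and (244,438).

```bash
python3 - <<'E'
from tgt import *
s=snap('wrist')
c,y=corners(s,[(231,171),(375,159),(381,428),(244,438)],.024,(240,62),4)
go(down(c[0],c[1],.10,y));go(down(c[0],c[1],.0045,y),down(c[0],c[1],.1,y))
E
```

```text
[ 0.4137 -0.0942  0.024 ] [np.float64(0.0426), np.float64(0.0815), np.float64(0.0434), np.float64(0.0817)] [np.float64(-54.3), np.float64(-53.7)]
row [5.3, 7.11, 10.21] [-2.3, -0.8, -5.6] rows>= 3.2
row [-0.0, -0.0, 9.55] [0.0, 0.0, 0.0] rows>= 2.3
```

Converted, 10.2 cm is 0.17, 5.3 cm is 0.0883, -5.6 degrees is -0.0467.

Emit:
{"api": "send_rows", "payload": {
  "plan": [
    [[0.05,0.0667,0.0333,-0.0083,0,-0.025],[0.0883,0.1183,0.0833,-0.0192,-0.0067,-0.0467],[0.0883,0.1183,0.15,-0.0192,-0.0067,-0.0467],[0.0883,0.1183,0.17,-0.0192,-0.0067,-0.0467],[0.0883,0.1183,0.17,-0.0192,-0.0067,-0.0467],[0.0883,0.1183,0.17,-0.0192,-0.0067,-0.0467],[0.0883,0.1183,0.17,-0.0192,-0.0067,-0.0467]]
  ]
}}

```text
clock: 13.12
tool_pos: [0.4156, -0.0931, 0.1021]
orientation: [-179.8, -0.1, -53.7]
force: [0.5, -0.4, 1.0]
opening: 0.0878
gripper_force: 0.0
```

```bash
python3 - <<'E'
from tgt import *
snap('top');print(ctrl.get_obs()['tool_pos'])
go(down(.4137,-.0942,.0045,-54))
E
```

```text
[ 0.41590487 -0.09296927  0.10246384]
row [-0.05, 0.29, 9.8] [-0.2, -0.1, 0.3] rows>= 2.4
```

Converted, 9.8 cm is 0.1633, 9.4 cm is 0.1567, -0.2 degrees is -0.0017.

Emit:
{"api": "send_rows", "payload": {
  "plan": [
    [[0,0.005,0.05,-0.0017,0,0],[0,0.005,0.1,-0.0017,0,0],[0,0.005,0.1417,-0.0017,0,0],[0,0.005,0.1567,-0.0017,0,0],[0,0.005,0.1633,-0.0017,0,0],[0,0.005,0.1633,-0.0017,0,0],[0,0.005,0.1633,-0.0017,0,0]]
  ]
}}

```text
clock: 13.75
tool_pos: [0.4134, -0.095, 0.0041]
orientation: [-180.0, -0.1, -53.7]
force: [0.2, 0.4, 0.0]
opening: 0.0877
gripper_force: 0.0
```

Emit:
{"api": "send_rows", "payload": {
  "plan": [
    [[0,0,0,0,0,0],[0,0,0,0,0,0],[0,0,0,0,0,0],[0,0,0,0,0,0],[0,0,0,0,0,0],[0,0,0,0,0,0],[0,0,0,0,0,0],[0,0,0,0,0,0]]
  ],
  "fingers": 0.3
}}

```text
clock: 14.42
tool_pos: [0.4122, -0.0956, 0.003]
orientation: [179.9, -0.0, -53.8]
force: [0.5, 0.1, 1.3]
opening: 0.0446
gripper_force: 30.0
```

Converted, -18 cm is -0.3, -16 cm is -0.2667.

Emit:
{"api": "send_rows", "payload": {
  "plan": [
    [[0,0,0,0,0,0],[0,0,0,0,0,0],[0,0,-0.0667,0,0,0],[0,0,-0.1333,0,0,0],[0,0,-0.2,0,0,0],[0,0,-0.2667,0,0,0],[0,0,-0.3,0,0,0],[0,0,-0.3,0,0,0]]
  ]
}}

```text
clock: 15.08
tool_pos: [0.4148, -0.0952, 0.1878]
orientation: [-179.7, -0.3, -53.8]
force: [0.7, -0.6, -1.1]
opening: 0.0446
gripper_force: 30.0
```

```bash
python3 - <<'E'
from tgt import *
snap('top');print(ctrl.get_obs()['tool_pos'])
go(chute('m',.03,.12));print(chute('m',.03,.12)[0])
E
```

```text
[ 0.41338245 -0.09511578  0.1851006 ]
row [-13.64, -30.07, 1.63] [17.0, 6.2, 39.7] rows>= 7.9
[0.57546845 0.19256666 0.16939729]
```

Converted, -28.5 cm is -0.475, -25.5 cm is -0.425, 39.7 degrees is 0.3308.

Emit:
{"api": "send_rows", "payload": {
  "plan": [
    [[-0.0267,-0.06,-0.0167,0.0167,0.0083,0.0417],[-0.055,-0.1217,-0.0167,0.0333,0.0167,0.0833],[-0.0833,-0.1833,-0.0167,0.05,0.0208,0.125],[-0.11,-0.2433,-0.0167,0.0667,0.025,0.1667],[-0.1383,-0.305,-0.0167,0.0833,0.0333,0.2083],[-0.1667,-0.3667,-0.0167,0.1,0.0417,0.25],[-0.1917,-0.425,-0.0167,0.1208,0.0458,0.2917],[-0.2167,-0.475,-0.0083,0.1417,0.0517,0.3308]]
  ]
}}

```text
clock: 15.8
tool_pos: [0.5608, 0.169, 0.1877]
orientation: [-162.9, -0.4, -92.8]
force: [0.8, -0.6, -0.1]
opening: 0.0448
gripper_force: 30.0
```

Emit:
{"api": "send_rows", "payload": {
  "plan": [
    [[0,0,0,0,0,0],[0,0,0,0,0,0],[0,0,0,0,0,0]]
  ]
}}

```text
clock: 16.05
tool_pos: [0.5594, 0.1662, 0.1869]
orientation: [-163.2, -0.6, -92.5]
force: [-1.0, -0.5, -1.7]
opening: 0.0446
gripper_force: 30.0
```

```bash
python3 - <<'E'
from tgt import *
o=snap('top');o=ctrl.get_obs();print(o['clock'],o['tool_pos'],o['orientation'],o['opening'])
go(chute('m',.03,.06));go(chute('m',.03,.0075),chute('m',.03,.06))
E
```

```text
16.1 [0.55979606 0.16598188 0.18763495] [-163.09355237   -0.52412115  -92.59359387] 0.04508460474603666
row [-2.76, -0.97, 8.14] [1.1, -0.1, 1.3] rows>= 2.1
row [0.0, 0.0, 5.25] [0.0, 0.0, 0.0] rows>= 1.3
```

Converted, 8 cm is 0.1333, 7 cm is 0.1167, 1.3 degrees is 0.0108.

Emit:
{"api": "send_rows", "payload": {
  "plan": [
    [[-0.045,-0.0167,0.0167,0.0092,-0.0008,0.0108],[-0.045,-0.0167,0.0667,0.0092,-0.0008,0.0108],[-0.045,-0.0167,0.1167,0.0092,-0.0008,0.0108],[-0.045,-0.0167,0.1333,0.0092,-0.0008,0.0108],[-0.045,-0.0167,0.1333,0.0092,-0.0008,0.0108],[-0.045,-0.0167,0.1333,0.0092,-0.0008,0.0108],[-0.045,-0.0167,0.1333,0.0092,-0.0008,0.0108]]
  ]
}}

```text
clock: 16.68
tool_pos: [0.5953, 0.1914, 0.1163]
orientation: [-161.8, 0.1, -93.9]
force: [-0.0, 0.5, -0.0]
opening: 0.0446
gripper_force: 30.0
```

```bash
python3 - <<'E'
from tgt import *
o=snap('top');o=ctrl.get_obs();print(o['clock'],o['tool_pos'],o['orientation'],o['opening'])
go(chute('m',.03,.007))
E
```

```text
16.7333 [0.59532756 0.19178561 0.1166713 ] [-1.61768820e+02  1.38133675e-01 -9.38475578e+01] 0.04501067340782437
row [0.07, 0.28, 5.67] [-0.2, 0.1, -0.1] rows>= 1.4
```

Converted, 5.7 cm is 0.095, 5 cm is 0.0833.

Emit:
{"api": "send_rows", "payload": {
  "plan": [
    [[0,0,0.05,0,0,0],[0,0,0.0833,0,0,0],[0,0,0.095,0,0,0],[0,0,0.095,0,0,0],[0,0,0.095,0,0,0],[0,0,0.095,0,0,0]]
  ]
}}

```text
clock: 17.23
tool_pos: [0.6132, 0.1911, 0.0626]
orientation: [-161.7, 0.1, -93.8]
force: [-0.2, 0.0, -0.1]
opening: 0.0445
gripper_force: 30.0
```

Emit:
{"api": "send_rows", "payload": {
  "plan": [
    [[0,0,0,0,0,0],[0,0,0,0,0,0],[0,0,0,0,0,0],[0,0,0,0,0,0]]
  ],
  "fingers": 0.68
}}

```text
clock: 17.57
tool_pos: [0.6127, 0.1909, 0.0616]
orientation: [-161.8, 0.1, -93.8]
force: [0.5, 0.4, 0.2]
opening: 0.0589
gripper_force: 0.0
```

Converted, -16 cm is -0.2667, -15 cm is -0.25.

Emit:
{"api": "send_rows", "payload": {
  "plan": [
    [[0,0,-0.025,0,0,0],[0,0,-0.05,0,0,0],[0,0,-0.1,0,0,0],[0,0,-0.15,0,0,0],[0,0,-0.2,0,0,0],[0,0,-0.25,0,0,0],[0,0,-0.2667,0,0,0],[0,0,-0.2667,0,0,0]]
  ]
}}

```text
clock: 18.23
tool_pos: [0.5634, 0.1952, 0.2169]
orientation: [-161.6, 0.3, -93.8]
force: [-0.1, -0.3, 0.3]
opening: 0.0596
gripper_force: 0.0
```

```bash
python3 - <<'E'
from tgt import *
s=snap('scene','s4.png')
b=cv2.imread('pics/s4.png')[90:240,180:390]
cv2.imwrite('pics/c4.png',cv2.resize(b,None,fx=3.5,fy=3.5,interpolation=cv2.INTER_CUBIC))
o=ctrl.get_obs();print(o['clock'],o['tool_pos'],o['joint_pos'])
go(down(.34,-.25,.2,-47));go(down(.45,-.1,.2,-65))
E
```

```text
18.2833 [0.56297649 0.1945968  0.21473535] [ 45.94119995   4.09319008 -32.85464581  20.43746914 -42.6998457
 -63.61658667]
row [45.84, 18.74, -4.82] [-17.3, -7.3, -46.4] rows>= 11.9
row [30.15, 9.28, -1.63] [-17.9, -4.4, -28.6] rows>= 7.6
```

View pics/c4.png

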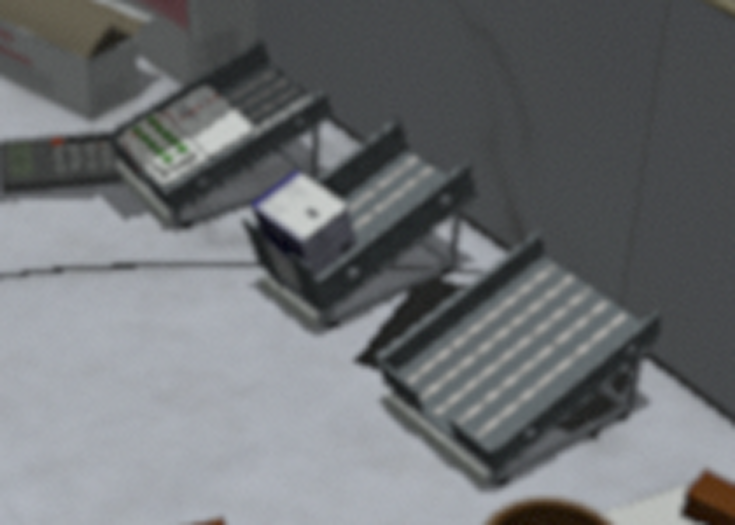

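The full pack lies right behind the started one at crop (215,120). The ointment carton is next.

Converted, 30 cm is 0.5, 28 cm is 0.4667, -28.6 degrees is -0.2383.

Emit:
{"api": "send_rows", "payload": {
  "plan": [
    [[0.0667,0.0167,-0.0267,-0.0167,-0.0042,-0.025],[0.1333,0.0333,-0.0267,-0.0333,-0.0083,-0.0583],[0.2,0.0583,-0.0267,-0.0583,-0.0125,-0.0917],[0.2667,0.0833,-0.0267,-0.0833,-0.0167,-0.125],[0.3333,0.1,-0.0267,-0.1083,-0.025,-0.1583],[0.4,0.125,-0.0267,-0.125,-0.0333,-0.2],[0.4667,0.15,-0.0267,-0.1492,-0.0367,-0.2383],[0.5,0.155,-0.0267,-0.1492,-0.0367,-0.2383]]
  ],
  "fingers": 1
}}

```text
clock: 18.95
tool_pos: [0.4487, -0.1012, 0.1973]
orientation: [179.5, 0.0, -64.7]
force: [1.8, -0.4, 0.3]
opening: 0.0874
gripper_force: 0.0
```

```bash
python3 - <<'E'
from tgt import *
go(down(.34,-.25,.2,-47))
E
```

```text
row [8.82, 16.18, -0.14] [0.5, 0.1, -17.7] rows>= 4.4
```

Converted, 16.2 cm is 0.27, 14.4 cm is 0.24, -17.7 degrees is -0.1475.

Emit:
{"api": "send_rows", "payload": {
  "plan": [
    [[0.0333,0.06,0,0,0,-0.0333],[0.0667,0.12,0,0,0,-0.0667],[0.1,0.18,0,0,0,-0.1],[0.1333,0.24,0,0,0,-0.1333],[0.1467,0.27,0,0,0,-0.1475],[0.1467,0.27,0,0,0,-0.1475],[0.1467,0.27,0,0,0,-0.1475],[0.1467,0.27,0,0,0,-0.1475]]
  ]
}}

```text
clock: 19.62
tool_pos: [0.3397, -0.2476, 0.1987]
orientation: [179.8, 0.0, -47.4]
force: [0.4, 0.1, 0.2]
opening: 0.0878
gripper_force: 0.0
```

```bash
python3 - <<'E'
from tgt import *
s=snap('wrist','w6.png')
o=ctrl.get_obs();print(o['clock'],o['tool_pos'],o['orientation'])
p=proj(s,[[.323,-.311,.026]])[0];print(p)
x,y=p.astype(int);y0=max(y-75,0);x0=max(x-75,0)
im=cv2.imread('pics/w6.png')
cv2.imwrite('pics/w6c.png',cv2.resize(im[y0:y0+150,x0:x0+150],None,fx=4,fy=4,interpolation=cv2.INTER_NEAREST));print(x0,y0)
E
```

```text
19.6667 [ 0.34003575 -0.24725195  0.19887175] [ 1.79785778e+02  2.73769493e-02 -4.73456582e+01]
[301.30609705 151.45601412]
226 76
```

View pics/w6c.png

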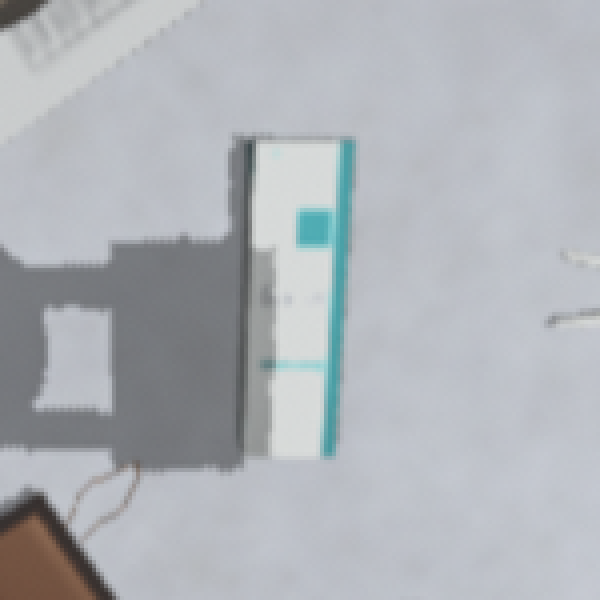

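The ointment carton (white and teal) has crop corners (255,139), (355,139), (335,457) and (244,457).

```bash
python3 - <<'E'
from tgt import *
s=snap('wrist')
c,y=corners(s,[(255,139),(355,139),(335,457),(244,457)],.026,(226,76),4)
c,_=corners(s,[(255,139),(340,139),(322,457),(244,457)],.026,(226,76),4)
go(down(c[0],c[1],.10,y))
E
```

```text
[ 0.3237 -0.3091  0.026 ] [np.float64(0.0297), np.float64(0.0981), np.float64(0.0295), np.float64(0.0981)] [np.float64(-47.4), np.float64(-47.5)]
[ 0.3253 -0.3076  0.026 ] [np.float64(0.0252), np.float64(0.0981), np.float64(0.0253), np.float64(0.0981)] [np.float64(-47.4), np.float64(-47.4)]
row [3.44, 5.17, 9.92] [0.2, 0.0, 0.1] rows>= 2.8
```

Converted, 10 cm is 0.1667, 5.4 cm is 0.09, 0.2 degrees is 0.0017.

Emit:
{"api": "send_rows", "payload": {
  "plan": [
    [[0.0333,0.05,0.0333,0.0017,0,0],[0.0567,0.09,0.0833,0.0017,0,0],[0.0567,0.09,0.15,0.0017,0,0],[0.0567,0.09,0.1667,0.0017,0,0],[0.0567,0.09,0.1667,0.0017,0,0],[0.0567,0.09,0.1667,0.0017,0,0]]
  ]
}}

```text
clock: 20.22
tool_pos: [0.3234, -0.309, 0.0994]
orientation: [180.0, 0.1, -47.2]
force: [0.3, -0.6, 0.0]
opening: 0.0876
gripper_force: 0.0
```

```bash
python3 - <<'E'
from tgt import *
snap('top');print(ctrl.get_obs()['tool_pos'])
go(down(.3237,-.3091,.0045,-47.4))
E
```

```text
[ 0.32418558 -0.30923198  0.10036299]
row [-0.05, 0.03, 9.59] [-0.0, -0.1, 0.2] rows>= 2.3
```

Converted, 9.5 cm is 0.1583, 9.2 cm is 0.1533.

Emit:
{"api": "send_rows", "payload": {
  "plan": [
    [[0,0,0.05,0,0,0],[0,0,0.1,0,0,0],[0,0,0.1417,0,0,0],[0,0,0.1533,0,0,0],[0,0,0.1583,0,0,0],[0,0,0.1583,0,0,0],[0,0,0.1583,0,0,0]]
  ]
}}

```text
clock: 20.85
tool_pos: [0.3246, -0.3097, 0.0062]
orientation: [-179.9, -0.2, -47.3]
force: [0.7, -0.0, 0.5]
opening: 0.0875
gripper_force: 0.0
```

Emit:
{"api": "send_rows", "payload": {
  "plan": [
    [[0,0,0,0,0,0],[0,0,0,0,0,0],[0,0,0,0,0,0],[0,0,0,0,0,0],[0,0,0,0,0,0],[0,0,0,0,0,0],[0,0,0,0,0,0],[0,0,0,0,0,0]]
  ],
  "fingers": 0.15
}}

```text
clock: 21.52
tool_pos: [0.323, -0.3093, 0.0047]
orientation: [-180.0, -0.0, -47.3]
force: [-1.3, -0.2, -0.0]
opening: 0.0399
gripper_force: 0.0
```

Emit:
{"api": "send_rows", "payload": {
  "plan": [
    [[0,0,0,0,0,0],[0,0,0,0,0,0],[0,0,0,0,0,0],[0,0,0,0,0,0],[0,0,0,0,0,0]]
  ]
}}

```text
clock: 21.93
tool_pos: [0.323, -0.3093, 0.0046]
orientation: [-180.0, -0.0, -47.3]
force: [0.7, -0.6, -0.7]
opening: 0.0311
gripper_force: 30.0
```

Converted, -18 cm is -0.3, -16 cm is -0.2667.

Emit:
{"api": "send_rows", "payload": {
  "plan": [
    [[0,0,-0.0667,0,0,0],[0,0,-0.1333,0,0,0],[0,0,-0.2,0,0,0],[0,0,-0.2667,0,0,0],[0,0,-0.3,0,0,0],[0,0,-0.3,0,0,0],[0,0,-0.3,0,0,0]]
  ]
}}

```text
clock: 22.52
tool_pos: [0.3235, -0.3094, 0.1859]
orientation: [-179.9, -0.2, -47.3]
force: [0.6, 0.3, -1.5]
opening: 0.0308
gripper_force: 30.0
```

```bash
python3 - <<'E'
from tgt import *
snap('top');o=ctrl.get_obs();print(o['tool_pos'],o['opening'],o['joint_pos'])
go(chute('w',0,.12));print(chute('w',0,.12)[0])
E
```

```text
[ 0.32265408 -0.30904856  0.1845163 ] 0.030777915331480953 [-1.83817949e+01  5.08533113e-01 -3.03346360e+01 -4.73980668e-02
 -5.91029159e+01  6.10685624e+01]
row [6.2, -26.14, 2.47] [17.1, 6.6, 41.5] rows>= 6.5
[ 0.55692158 -0.17751775  0.16012678]
```

Converted, -25 cm is -0.4167, 6.2 cm is 0.1033, 41.5 degrees is 0.3458.

Emit:
{"api": "send_rows", "payload": {
  "plan": [
    [[0.0167,-0.0633,0,0.0167,0.0083,0.05],[0.0333,-0.1267,0,0.0333,0.0167,0.1],[0.05,-0.19,0,0.0583,0.025,0.15],[0.0667,-0.2533,0,0.0833,0.0333,0.2],[0.0833,-0.3167,0,0.1,0.0417,0.25],[0.1,-0.3667,0,0.1167,0.05,0.2917],[0.1033,-0.4167,0.0083,0.1425,0.055,0.3458],[0.1033,-0.4167,0.0083,0.1425,0.055,0.3458]]
  ]
}}

```text
clock: 23.23
tool_pos: [0.5494, -0.1829, 0.1763]
orientation: [-162.1, 0.2, -89.6]
force: [-0.7, 0.7, -1.5]
opening: 0.0307
gripper_force: 30.0
```

Emit:
{"api": "send_rows", "payload": {
  "plan": [
    [[0,0,0,0,0,0],[0,0,0,0,0,0]]
  ]
}}

```text
clock: 23.4
tool_pos: [0.5477, -0.1853, 0.1782]
orientation: [-162.2, -0.1, -89.0]
force: [-0.2, -0.4, -0.7]
opening: 0.0307
gripper_force: 30.0
```

```bash
python3 - <<'E'
from tgt import *
s=snap('wrist','w7.png')
o=ctrl.get_obs();print(o['clock'],o['tool_pos'],o['orientation'],o['opening'])
go(chute('w',0,.05))
x,y,w=CH['w'];hw=.0575
F=R.from_euler('z',w,degrees=True)
P=[np.array([x,y,.046])+F.apply([sx*.0737,sy*hw,sx*.024+dz]) for dz in(0,.025) for sx in(-1,1) for sy in(1,-1)]
print(proj(s,P).round(0).tolist())
E
```

```text
23.45 [ 0.54790548 -0.18569019  0.17876256] [-1.62184445e+02 -8.07128230e-02 -8.90810598e+01] 0.030391034776912337
row [-0.81, -0.32, 9.05] [0.2, -0.0, 0.1] rows>= 2.2
[[318.0, 237.0], [325.0, 143.0], [192.0, 237.0], [185.0, 142.0], [315.0, 246.0], [323.0, 145.0], [180.0, 246.0], [171.0, 145.0]]
```

View pics/w7.png

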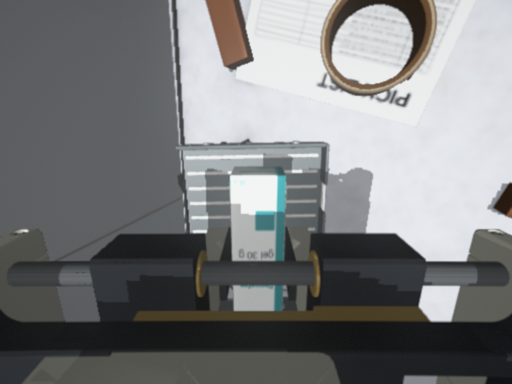

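The wrist view shows the wide chute's far wall at row ~148 (model 145), so I'll shift the chute centre 2 mm towards +y. The ointment carton is held crosswise.

Converted, 9 cm is 0.15, 7 cm is 0.1167, 0.2 degrees is 0.0017.

Emit:
{"api": "send_rows", "payload": {
  "plan": [
    [[-0.0167,-0.005,0.0167,0.0017,0,0.0008],[-0.0167,-0.005,0.0667,0.0017,0,0.0008],[-0.0167,-0.005,0.1167,0.0017,0,0.0008],[-0.0167,-0.005,0.15,0.0017,0,0.0008],[-0.0167,-0.005,0.15,0.0017,0,0.0008],[-0.0167,-0.005,0.15,0.0017,0,0.0008],[-0.0167,-0.005,0.15,0.0017,0,0.0008]]
  ]
}}

```text
clock: 24.03
tool_pos: [0.5794, -0.1757, 0.0962]
orientation: [-161.8, -0.1, -89.3]
force: [1.2, -0.2, -0.5]
opening: 0.0306
gripper_force: 30.0
```

```bash
python3 - <<'E'
from tgt import *
CH['w']=(.594,-.175,.8)
snap('top');o=ctrl.get_obs();print(o['tool_pos'],o['force'])
go(chute('w',0,.0075))
E
```

```text
[ 0.57970811 -0.17559845  0.09678401] [-0.14926386 -0.26491912 -0.34622728]
row [-0.04, 0.23, 4.52] [-0.3, -0.1, -0.1] rows>= 1.1
```

Converted, 4.5 cm is 0.075, 4 cm is 0.0667, -0.2 degrees is -0.0017.

Emit:
{"api": "send_rows", "payload": {
  "plan": [
    [[0,0.0033,0.0417,-0.0017,0,0],[0,0.0033,0.0667,-0.0017,0,0],[0,0.0033,0.075,-0.0017,0,0],[0,0.0033,0.075,-0.0017,0,0],[0,0.0033,0.075,-0.0017,0,0],[0,0.0033,0.075,-0.0017,0,0]]
  ]
}}

```text
clock: 24.58
tool_pos: [0.5919, -0.175, 0.0533]
orientation: [-161.9, -0.0, -89.3]
force: [0.1, 0.5, -1.3]
opening: 0.0307
gripper_force: 30.0
```

Emit:
{"api": "send_rows", "payload": {
  "plan": [
    [[0,0,0,0,0,0],[0,0,0,0,0,0],[0,0,0,0,0,0],[0,0,0,0,0,0]]
  ],
  "fingers": 0.55
}}

```text
clock: 24.92
tool_pos: [0.5916, -0.1749, 0.0523]
orientation: [-162.0, -0.0, -89.3]
force: [-0.2, -0.3, -0.9]
opening: 0.0468
gripper_force: 0.0
```

Converted, -16 cm is -0.2667, -14 cm is -0.2333.

Emit:
{"api": "send_rows", "payload": {
  "plan": [
    [[0,0,-0.025,0,0,0],[0,0,-0.05,0,0,0],[0,0,-0.1,0,0,0],[0,0,-0.15,0,0,0],[0,0,-0.2,0,0,0],[0,0.05,-0.2333,0,0,0],[0,0.1167,-0.2667,0,0,0],[0,0.1833,-0.2667,0,0,0]]
  ]
}}

```text
clock: 25.58
tool_pos: [0.4393, -0.177, 0.1736]
orientation: [-161.7, -0.1, -89.2]
force: [1.2, 0.7, 0.7]
opening: 0.0483
gripper_force: 0.0
```

Converted, 2 cm is 0.0333.

Emit:
{"api": "send_rows", "payload": {
  "plan": [
    [[0,0.0333,0,0,0,0],[0,0.0333,0,0,0,0],[0,0.0333,0,0,0,0],[0,0.0333,0,0,0,0]]
  ]
}}

```text
clock: 25.92
tool_pos: [0.4203, -0.1771, 0.165]
orientation: [-161.9, -0.0, -89.3]
force: [0.3, -0.2, -0.2]
opening: 0.0482
gripper_force: 0.0
```

```bash
python3 - <<'E'
from tgt import *
s=snap('top','t8.png');s=snap('scene','s8.png')
a=cv2.imread('pics/t8.png')[100:180,130:335];b=cv2.imread('pics/s8.png')[90:240,180:390]
a=cv2.resize(a,(700,273),interpolation=cv2.INTER_CUBIC);b=cv2.resize(b,(440,314),interpolation=cv2.INTER_CUBIC);b=np.hstack([b,np.zeros((314,260,3),np.uint8)])
cv2.imwrite('pics/c8.png',np.vstack([a,b]));o=ctrl.get_obs();print(o['clock'],o['tool_pos'],o['force'])
E
```

```text
26.0167 [ 0.4204972  -0.17705278  0.16458082] [-0.73649919 -0.46194303  0.18590512]
```

View pics/c8.png

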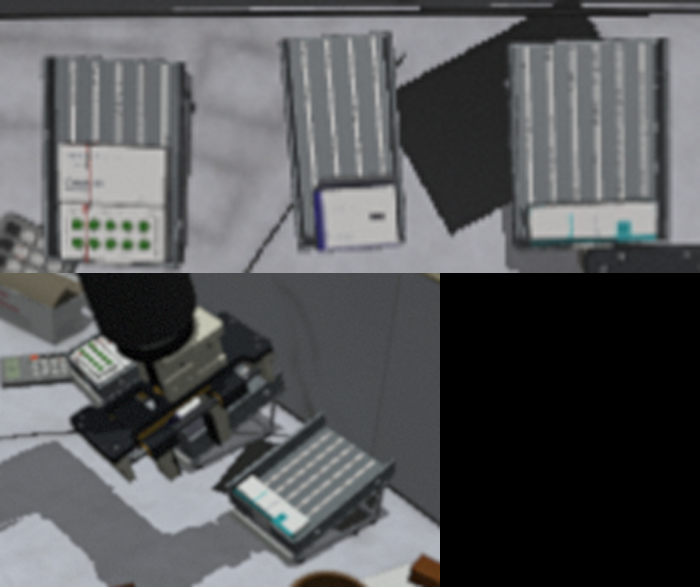

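The top and scene views show all four packs crosswise, flat and against their stops or neighbours: started and full at crop (112,205), the carton at (360,215), and the ointment at (592,222). The gripper is clear of everything.

```bash
python3 -c "
from plant import ctrl
print(ctrl.close_job())"
```

```text
the job is handed in; nothing more can be done
None
```

All four packs are in their chutes and the job was handed in at about 26 s; in the last pictures each rests crosswise at its stop, with the full pack right behind the started one, but no verdict came back.

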